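# Part the nested pencil tubs and slide each into its size row

### The arm

A 6-joint arm with a two-finger parallel gripper is mounted at the origin on the work surface. World frame = base frame: x ahead of the robot, y to its left, z up, the work surface at z = 0. Lengths are in mm, angles in rad, forces in N, time in s.
With the tool pointing down it reaches from about 325 to 850 mm from the base axis. Payload 15.5 kg.
Tool frame: the origin (TCP) lies at the very end of the fingers, on their centre line; the grasp point (between the pads) lies 19 mm behind it (manip.pinch_z is the distance from the TCP to the grasp point, in mm); z points along the fingers, y is the direction in which the jaws open and shut (so a half turn about z gives the same grasp; the last joint's range is limited). The gripper opens to 91 mm and grips with 3 to 60 N. Pads are 32 mm wide; open, the fingers measure 118 mm over their backs; the gripper's body (76 mm by 178 mm) begins 60 mm behind the grasp point.
Start: joints at [1.091, 0.494, 1.345, -0, 1.302, -0.096], TCP at [234.025, 579.533, 192.015] pointing down, gripper open.
Joint ranges: [-2.91, 2.91], [-0.82, 2.16], [0.22, 2.67], [-1.22, 4.37], [0.12, 2.79], [-3.08, 3.08]. Speed limits (rad/s): [1.89, 1.89, 2.57, 3.01, 3.01, 3.01].

### API

Orientations are given as a unit quaternion [w, x, y, z].
In Python, from station import manip gives the robot as it stands.
- The arm moves only by the tool apply_moves, never from a script. Its argument "plan" is a list of rows, each a list of 3 entries, a list of its own where there are three numbers: the shift along the tool's x, y, z in m, then the turn, a rotation vector about the tool's x, y, z in rad, then the finger opening in m, from 0 to 0.0912. In form: [[[x, y, z], [wx, wy, wz], hand], ...]. A call has exactly 10 rows; each row is the pose to reach, as a shift and turn from the pose commanded when the call began, along the tool's axes at that moment; what a row does not reach only later rows make up. A row lasts 1/8 s, in which the tool goes at most 62.5 mm and 10.7 degrees, less where a joint would pass 70% of its speed; a pose out of reach is approached as far as the arm can. A call with a gripper value outside its range is refused whole. The fingers move at their own pace and stop on an object; the grip force is fixed at half the most. Time passes only in rows, so rows that repeat a pose let the fingers close, or fill a call up. It gives the time, the measured TCP pose, the force and the opening at its end, in the units of the state.
- manip.sense(): the state, without advancing time (a new reading comes with each control period).
- manip.get_image(name): name is "scene" or "top" or "wrist"; returns a dict with "color" (480x640x3 uint8, blue, green, red), "camera_matrix" (3x3 intrinsics, pixels), "cam_to_world" (4x4, takes a point from camera to world coordinates); the wrist camera has in their place "hand_eye" (4x4, takes a point from camera to tool coordinates, whose origin is the TCP and whose axes are the flange's). Camera axes: x right, y down, z forward; pixel columns grow to the right and rows downward; lengths in mm; the calibration is good to about 2 mm. A picture is of the moment at which its call begins: read the wrist's pose just before it. There is no depth.
- manip.close_job(): hands the job in, once; it reports no verdict.
The state is a dict: "time": time; "joint_pos": joint angles; "qd": joint speeds; "joint_efforts": joint torques, N m; "eef_pos": TCP position; "orientation": TCP orientation; "force": force on the tool from outside, world axes, zero at the start; "wrist_torque": the same for the moment, N m; "gripper_width": finger opening in mm.
Only numpy, scipy, OpenCV 4.12 (cv2) and the standard library are available. Lean on these libraries where they do the work, as an engineer would, in place of code of your own. Each camera call takes 0.05 s, during which the arm holds its last target. There are 200 camera calls.

### The job

The small purple tub has been left nested inside the big orange one. Pull them apart and put both away right way up: slide the purple tub into the narrow purple-edged row and the orange tub into the wide orange-edged row, under the clear covers, each pushed fully home against the tub of its own kind already stored there. Do not tip the tubs over, and leave the other things on the bench where they are.

Things in the scene. Friction and masses are not known exactly. Their poses are not given: they have to be found in the camera images.
- small_mid (a point): Centre, half-way up, of the small purple open tub (mm): 150 long (its x) x 66 wide (y) x 65 high (z), walls and floor 4, both ends alike. A wooden divider 8 thick crosses it at mid-length, from side to side and up to the rim; it can be gripped along the tub's x with a finger in each compartment (each 67 x 58). About 150 g (varies).
- large_mid (a point): Centre, half-way up, of the large orange open tub (mm): 170 long (its x) x 86 wide (y) x 67 high (z), walls and floor 4, no divider, both ends alike. About 200 g (varies). Its walls can be pinched; it slides over the bench with little force.
- small: The small purple tub again; origin at the centre of its underside, same axes. At the start it stands inside the large tub, its x along the large one's x, its rim 2 mm above the large one's rim, with about 6 mm between the walls all round: too little for a finger.
- large: The large orange tub again; origin at the centre of its underside, same axes. At the start its x points within 0.35 rad of straight away from the robot.
- narrow_row: Fixed wooden row (mm) for small tubs, front edges purple, mouth towards the robot. Origin on the bench at the middle of the mouth, x into the row, y across. No floor: tubs slide on the bench. Side walls 10 thick, 80 high, 86 apart inside. A clear cover 5 thick, underside 80 above the bench, covers x = 0 to 90. Which row is left and which right varies.
- wide_row: Fixed wooden row (mm) for large tubs, front edges orange, mouth towards the robot. Origin on the bench at the middle of the mouth, x into the row, y across. No floor: tubs slide on the bench. Side walls 10 thick, 80 high, 106 apart inside. A clear cover 5 thick, underside 80 above the bench, covers x = 0 to 110.
- arch: loose bystander (sizes in mm): C-shaped sawn wooden arch lying flat, about 94 x 60 x 22; origin on its underside
- glue: loose bystander (sizes in mm): white glue bottle with orange cap, 48 diameter, 125 tall, standing; origin at its foot
- offcut: loose bystander (sizes in mm): flat pine offcut 50 x 110 x 18; origin at the centre of its underside
- pencil_case: loose bystander (sizes in mm): open blue pencil case with coloured pencils, 200 x 130 x 20; origin at the centre of its underside
- board: loose bystander (sizes in mm): pine board 200 x 100 x 20; origin at the centre of its underside
- narrow_stop (a point): (mm) End stop of the narrow row: middle of the near face of the small tub fixed there, 90 in from the mouth (that tub fills x = 90 to 240). A small tub fully home touches it: its centre is 15 in from the mouth, its near end sticks out 60. Its divider is then under the cover, so it cannot be carried home by the divider.
- wide_stop (a point): (mm) End stop of the wide row: middle of the near face of the large tub fixed there, 110 in from the mouth (that tub fills x = 110 to 280). A large tub fully home touches it: its centre is 25 in from the mouth and its near end sticks out 60.
Mind the look-alikes: they are no part of the job. What is shaped like the large but green or yellow is not meant. Leave any yellow look-alike of the small alone.

How it is judged (in metres and radians):
On the way:
1. the small tub has been pulled out of the large one and stands beside it, right way up on the bench (horizontal distance between small_mid and large_mid above 0.07 m and height (world z) of small_mid below 0.0375 m and angle between small_mid's own z axis and vertical below 0.1 rad), for 0.1 s.
At the end, for the whole second after the job is handed in: Both tubs stand on the bench inside their own rows (small purple in the narrow one, large orange in the wide one), upright within 0.08 rad, within 12 mm of touching the stored tub behind, at rest (x of small_mid in the frame of narrow_row between 0.003 and 0.021 m and y of small_mid in the frame of narrow_row between -0.016 and 0.016 m and height (world z) of small_mid below 0.0375 m and angle between each of small_mid, large_mid's own z axis and vertical below 0.08 rad and linear speed of each of small, large below 0.01 m/s and x of large_mid in the frame of wide_row between 0.013 and 0.031 m and y of large_mid in the frame of wide_row between -0.016 and 0.016 m and height (world z) of large_mid below 0.0385 m).
It fails at once if a tub is tipped by more than 0.8 rad (angle between any of small_mid, large_mid's own z axis and vertical above 0.8 rad).
It fails at once if a bystander is moved by more than 30 mm (distance of any of arch, glue, offcut, pencil_case, board from where it was at the start of the episode above 0.03 m).
It also fails if it takes over 61 s, if anything falls off the work surface, if the arm or the gripper's body presses on something with over 40 N, if the wrist force passes 120 N, or if a joint passes its speed limit or range.

## Working session

There is one attempt and no reset: what is moved stays moved. The work goes in short steps, Python scripts to look and compute and a tool call to move; the robot and the scene stay as the last step left them, time stands still between calls to the robot, and variables do not carry over. Pictures are saved under pics/ and viewed, about 8 in all and at most 12, crops included, and the job is handed in when it is done.

Besides the shell and the picture viewer there is one more tool, called after ">>>" by a JSON object that holds its "fn" and its "kwargs", one argument or row to a line. apply_moves: Moves the arm, as the interface text tells. Its arguments: {"type":"object","properties":{"plan":{"type":"array","items":{"type":"array"}}},"required":["plan"]}

```bash
mkdir -p pics; ls; python3 - <<'E'
from station import manip
import cv2,pickle
s=manip.sense();print({k:s[k] for k in('time','eef_pos','orientation','force','gripper_width')})
d={}
for n in('top','scene'):
    d[n]=manip.get_image(n);cv2.imwrite(f'pics/{n}0.png',d[n]['color']);print(d[n]['camera_matrix'],d[n]['cam_to_world'])
pickle.dump(d,open('d0.pkl','wb'))
E
```

```text
pics
{'time': 0.0, 'eef_pos': array([233.84473566, 579.13675226, 191.41660303]), 'orientation': array([-1.83175003e-04,  1.90747021e-01,  9.81639016e-01, -6.18870416e-04]), 'force': array([ 0.11200871, -0.56149565,  0.09806153]), 'gripper_width': 91.54391000995713}
[[529.03116398   0.         317.10231304]
 [  0.         529.03116398 234.84551437]
 [  0.           0.           1.        ]] [[ 5.16317187e-02 -9.73351925e-01  2.23428277e-01  1.60330066e+02]
 [-9.98647277e-01 -4.89449939e-02  1.75500226e-02 -1.01548632e+01]
 [-6.14665259e-03 -2.24032179e-01 -9.74562364e-01  1.70758367e+03]
 [ 0.00000000e+00  0.00000000e+00  0.00000000e+00  1.00000000e+00]]
[[486.96346638   0.         323.70612138]
 [  0.         486.96346638 244.12979377]
 [  0.           0.           1.        ]] [[ 5.23823228e-01  5.47927550e-01 -6.52215168e-01  1.48913812e+03]
 [ 8.51767034e-01 -3.46003773e-01  3.93413662e-01 -5.89014433e+02]
 [-1.01067247e-02 -7.61614593e-01 -6.47951437e-01  1.02961715e+03]
 [ 0.00000000e+00  0.00000000e+00  0.00000000e+00  1.00000000e+00]]
```

View pics/top0.png

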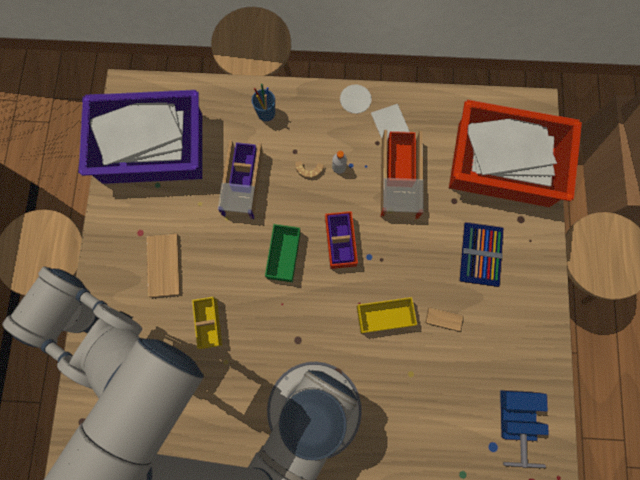

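View pics/scene0.png

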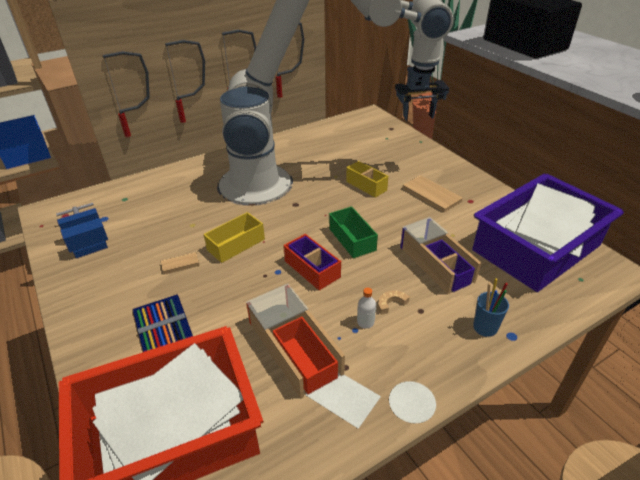

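Top view: the nested pair, purple with divider inside orange, is at (342,240). The narrow row is at (240,180) on the left and the wide row at (403,172) on the right. Things it could be mistaken for: green tub (284,252), yellow large (387,316), yellow small (206,322), stored purple (244,162), stored orange (402,153), purple bin (140,135) and orange bin (515,150). I choose (342,240).

```bash
cat > h.py <<'E'
import numpy as np,cv2,pickle
from scipy.spatial.transform import Rotation as R
def ray(im,uv,z,T=None):
    """pixels -> world points at height z (mm)"""
    T=im['cam_to_world'] if T is None else T
    p=np.c_[np.atleast_2d(uv).astype(float),np.ones(len(np.atleast_2d(uv)))]
    d=(T[:3,:3]@np.linalg.inv(im['camera_matrix'])@p.T).T
    return T[:3,3]+d*((z-T[2,3])/d[:,2])[:,None]
def proj(im,P,T=None):
    T=im['cam_to_world'] if T is None else T
    c=(np.atleast_2d(P)-T[:3,3])@T[:3,:3]; q=c@im['camera_matrix'].T
    return q[:,:2]/q[:,2:]
def tool(s):
    q=s['orientation'];T=np.eye(4);T[:3,:3]=R.from_quat([q[1],q[2],q[3],q[0]]).as_matrix();T[:3,3]=s['eef_pos'];return T
def crop(img,x0,y0,x1,y1,k,name):
    cv2.imwrite(name,cv2.resize(img[y0:y1,x0:x1],None,fx=k,fy=k,interpolation=cv2.INTER_CUBIC))
E
python3 - <<'E'
from h import *
d=pickle.load(open('d0.pkl','rb'))
im=d['top'];crop(im['color'],210,120,440,290,3.4,'pics/crop0.png')
print(ray(im,[[342,240],[310,415],[317,378]],65).round())
# orange rim blob
for nm,(x0,y0,x1,y1) in dict(pair=(322,205,362,275)).items():
    hsv=cv2.cvtColor(im['color'],cv2.COLOR_BGR2HSV)[y0:y1,x0:x1]
    m=((hsv[...,1]>150)).astype(np.uint8)
    c=max(cv2.findContours(m,0,1)[0],key=cv2.contourArea)+[x0,y0]
    r=cv2.minAreaRect(c);b=cv2.boxPoints(r);P=ray(im,b,67);print(b,P.round(1));print(np.linalg.norm(np.diff(P,axis=0),axis=1))
T=tool({'orientation':[-1.8e-4,.190747,.981639,-6.2e-4],'eef_pos':[0,0,0]});print(T.round(3))
E
```

```text
[[524. -60.  65.]
 [-10.  12.  65.]
 [ 97.  -3.  65.]]
[[324.05527 213.20117]
 [352.3729  210.27176]
 [358.12234 265.8494 ]
 [329.80472 268.7788 ]] [[ 608.8    0.8   67. ]
 [ 623.1  -89.7   67. ]
 [ 443.2 -114.3   67. ]
 [ 429.4  -26.    67. ]]
[ 91.56978033 181.57180458  89.38135822]
[[-0.927  0.374 -0.001  0.   ]
 [ 0.374  0.927 -0.001  0.   ]
 [ 0.    -0.001 -1.     0.   ]
 [ 0.     0.     0.     1.   ]]
```

View pics/crop0.png

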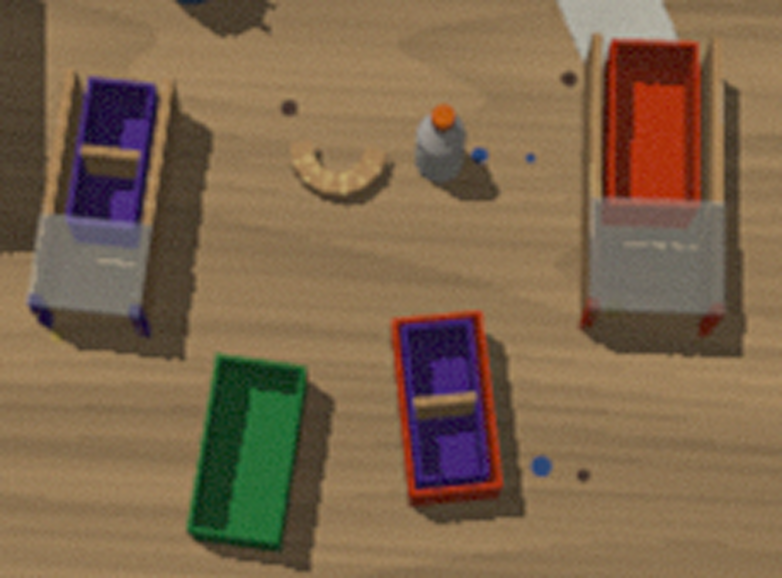

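```bash
cat >> h.py <<'E'
from scipy.optimize import least_squares
def fitpose(im,model,pix,x0,T=None):
    m=np.array(model,float)
    def w(p): 
        c,s=np.cos(p[2]),np.sin(p[2]);return np.c_[p[0]+c*m[:,0]-s*m[:,1],p[1]+s*m[:,0]+c*m[:,1],m[:,2]]
    f=lambda p:(proj(im,w(p),T)-pix).ravel()
    r=least_squares(f,x0,x_scale=[10,10,.1],loss='soft_l1');return r.x,f(r.x).reshape(-1,2)
E
python3 - <<'E'
from h import *
d=pickle.load(open('d0.pkl','rb'));im=d['top']
C=lambda a:np.array(a)/3.4+[209.6,119.6]
def go(n,model,pix):
    p,r=fitpose(im,model,C(pix),[600,0,0]);print(n,p.round(3));print((r).round(1).tolist())
go('narrow',[(240,33,65),(240,-33,65),(0,53,85),(0,-53,85),(90,53,85),(90,-53,85)],[(90,78),(157,84),(32,306),(147,312),(47,212),(153,222)])
go('wide',[(280,43,67),(280,-43,67),(0,63,85),(0,-63,85),(110,63,85),(110,-63,85)],[(610,40),(697,42),(586,312),(724,312),(596,198),(724,200)])
go('large',[(85,43,67),(85,-43,67),(-85,43,67),(-85,-43,67)],[(392,318),(481,311),(411,503),(501,496)])
print(ray(im,C([(338,170),(440,170)]),10).round(), ray(im,[[345,228],[360,228]],67))
from station import manip
w=manip.get_image('wrist');print(w['hand_eye'].round(3),w['camera_matrix'].round(1))
E
```

```text
narrow [ 5.98296e+02  2.81557e+02 -3.90000e-02]
[[-0.1, -0.5], [-0.1, -0.6], [0.3, -0.4], [-0.5, 0.7], [-0.4, 0.5], [1.1, 0.3]]
wide [ 6.22878e+02 -2.49139e+02  1.80000e-02]
[[-0.1, -0.2], [0.2, -0.0], [1.1, -0.7], [0.2, 0.5], [-1.7, -0.1], [-0.2, 0.5]]
large [ 5.26529e+02 -5.65340e+01  1.45000e-01]
[[-0.1, 1.4], [0.3, 1.0], [-0.5, -0.9], [0.3, -1.4]]
[[775.  60.  10.]
 [780. -42.  10.]] [[ 563.30087717  -68.35050323   67.        ]
 [ 565.69914488 -116.12400735   67.        ]]
[[-0.0000e+00 -9.7200e-01 -2.3400e-01  6.6536e+01]
 [ 1.0000e+00 -0.0000e+00 -1.0000e-03 -1.4310e+00]
 [ 1.0000e-03 -2.3400e-01  9.7200e-01 -1.9218e+02]
 [ 0.0000e+00  0.0000e+00  0.0000e+00  1.0000e+00]] [[409.4   0.  312.5]
 [  0.  409.4 243.2]
 [  0.    0.    1. ]]
```

```bash
cat >> h.py <<'E'
def delta(x,y,z,a):
    """shift (m) and rotvec in tool axes to reach TCP x,y,z (mm), pointing down, jaw axis at world angle a"""
    from station import manip
    s=manip.sense();T=tool(s)
    G=np.c_[[-np.sin(a),np.cos(a),0],[np.cos(a),np.sin(a),0],[0,0,-1.]]
    print('t',round(float(s['time']),2),'pos',np.round(s['eef_pos'],1),'ang',np.arctan2(T[1,1],T[0,1]).round(3),'F',np.round(s['force'],1),'w',round(float(s['gripper_width']),1),'j',np.round(s['joint_pos'],2))
    print('shift',((T[:3,:3].T@(np.array([x,y,z])-T[:3,3]))/1000).round(4),'turn',R.from_matrix(T[:3,:3].T@G).as_rotvec().round(3))
E
python3 -c "
from h import *
delta(526.5,-56.5,190,.145)"
```

```text
t 0.15 pos [233.9 579.3 191.6] ang 1.187 F [ 0.6 -1.3 -0.4] w 91.2 j [ 1.09  0.49  1.35 -0.    1.3  -0.1 ]
shift [-0.5094 -0.4799  0.002 ] turn [-1.000e-03  0.000e+00  1.042e+00]
```

>>> {"fn": "apply_moves", "kwargs": {
  "plan": [
    [[-0.05,-0.05,0],[0,0,0.1],0.05],
    [[-0.1,-0.095,0],[0,0,0.2],0.05],
    [[-0.14,-0.135,0],[0,0,0.3],0.05],
    [[-0.185,-0.175,0],[0,0,0.4],0.05],
    [[-0.23,-0.215,0],[0,0,0.5],0.05],
    [[-0.275,-0.26,0],[0,0,0.6],0.05],
    [[-0.32,-0.3,0],[0,0,0.7],0.05],
    [[-0.365,-0.345,0],[0,0,0.8],0.05],
    [[-0.41,-0.385,0],[0,0,0.9],0.05],
    [[-0.45,-0.425,0.001],[0,0,1.0],0.05]
  ]
}}

```text
time: 1.4
eef_pos: [492.9, 14.7, 191.1]
orientation: [0.0, 0.639, 0.769, 0.0]
force: [0.0, 0.5, -0.5]
gripper_width: 49.9
```

```bash
python3 -c "
from h import *
delta(526.5,-56.5,190,.145)"
```

```text
t 1.4 pos [492.9  14.7 191.1] ang 0.183 F [ 0.   0.5 -0.5] w 49.9 j [-0.09  0.31  1.66  0.    1.17 -0.27]
shift [-0.0762  0.02    0.0011] turn [0.    0.    0.038]
```

>>> {"fn": "apply_moves", "kwargs": {
  "plan": [
    [[-0.038,0.01,0],[0,0,0.02],0.05],
    [[-0.076,0.02,0.001],[0,0,0.038],0.05],
    [[-0.076,0.02,0.001],[0,0,0.038],0.05],
    [[-0.076,0.02,0.001],[0,0,0.038],0.05],
    [[-0.076,0.02,0.001],[0,0,0.038],0.05],
    [[-0.076,0.02,0.001],[0,0,0.038],0.05],
    [[-0.076,0.02,0.001],[0,0,0.038],0.05],
    [[-0.076,0.02,0.001],[0,0,0.038],0.05],
    [[-0.076,0.02,0.001],[0,0,0.038],0.05],
    [[-0.076,0.02,0.001],[0,0,0.038],0.05]
  ]
}}

```text
time: 2.65
eef_pos: [525.9, -54.0, 190.0]
orientation: [-0.0, 0.653, 0.758, -0.0]
force: [-1.0, 0.0, 0.1]
gripper_width: 49.9
```

```bash
python3 - <<'E'
from h import *
from station import manip
delta(526.5,-56.5,190,.145)
s=manip.sense();w=manip.get_image('wrist');w['T']=tool(s)@w['hand_eye'];pickle.dump(w,open('w1.pkl','wb'));cv2.imwrite('pics/w1.png',w['color'])
E
```

```text
t 2.65 pos [525.9 -54.  190. ] ang 0.149 F [-1.   0.   0.1] w 49.9 j [-0.22  0.36  1.58 -0.    1.2  -0.36]
shift [-0.0025  0.0002 -0.    ] turn [-0.     0.     0.004]
```

View pics/w1.png

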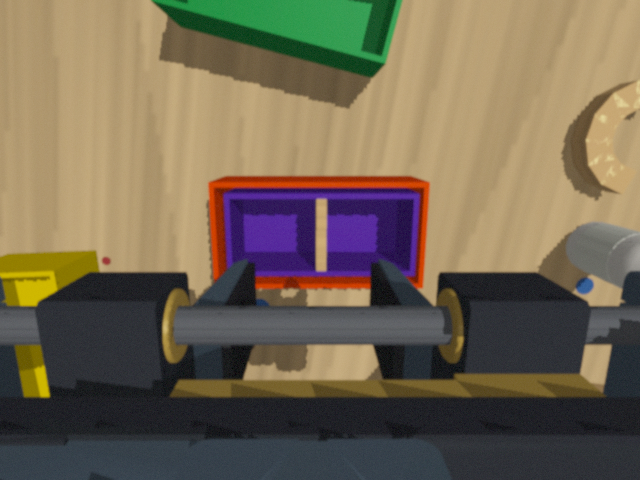

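```bash
python3 - <<'E'
from h import *
w=pickle.load(open('w1.pkl','rb'))
# image up = world +y, image right = world +x (tub x)
p,r=fitpose(w,[(-85,43,67),(85,43,67),(85,-43,67),(-85,-43,67),(0,29,69),(0,-29,69)],[(210,178),(428,179),(424,288),(214,286),(321.5,198),(321.5,271)],[526,-56,.145],w['T'])
print(p,r.round(1).tolist())
print(ray(w,[(321.5,198),(321.5,271)],69,w['T']))
delta(p[0],p[1],25,p[2])
E
```

```text
[ 5.30907820e+02 -5.76349500e+01  1.40678677e-01] [[-0.4, 0.6], [4.3, 1.4], [0.2, -0.9], [1.0, -0.6], [-0.7, 0.2], [-1.6, -0.5]]
[[527.37868894 -28.71549485  69.        ]
 [536.34110637 -86.56141668  69.        ]]
t 2.7 pos [525.9 -54.  190. ] ang 0.149 F [ 0.7 -0.5 -0.6] w 50.3 j [-0.22  0.36  1.58 -0.    1.2  -0.36]
shift [-0.0043  0.0044  0.165 ] turn [-0.    -0.     0.008]
```

Wrist view: the divider is at (321,198)–(321,271), which puts it at (531.8,-57.6) in world. It is 58 mm long and the rim height is consistent with the sizes given. Descending to grip it.

>>> {"fn": "apply_moves", "kwargs": {
  "plan": [
    [[-0.0045,0.005,0.05],[0,0,0],0.05],
    [[-0.0045,0.005,0.1],[0,0,0],0.05],
    [[-0.0045,0.005,0.14],[0,0,0],0.05],
    [[-0.0045,0.005,0.165],[0,0,0],0.05],
    [[-0.0045,0.005,0.165],[0,0,0],0.03],
    [[-0.0045,0.005,0.165],[0,0,0],0],
    [[-0.0045,0.005,0.165],[0,0,0],0],
    [[-0.0045,0.005,0.165],[0,0,0],0],
    [[-0.0045,0.005,0.165],[0,0,0],0],
    [[-0.0045,0.005,0.165],[0,0,0],0]
  ]
}}

```text
time: 3.95
eef_pos: [532.0, -57.8, 25.7]
orientation: [0.001, 0.653, 0.758, 0.0]
force: [-0.4, 0.6, 9.4]
gripper_width: 7.8
```

>>> {"fn": "apply_moves", "kwargs": {
  "plan": [
    [[0,0,-0.01],[0,0,0],0],
    [[0,0,-0.02],[0,0,0],0],
    [[0,0,-0.035],[0,0,0],0],
    [[0,0,-0.05],[0,0,0],0],
    [[0,0,-0.07],[0,0,0],0],
    [[0,0,-0.09],[0,0,0],0],
    [[0,0,-0.11],[0,0,0],0],
    [[0,0,-0.12],[0,0,0],0],
    [[0,0,-0.12],[0,0,0],0],
    [[0,0,-0.12],[0,0,0],0]
  ]
}}

```text
time: 5.2
eef_pos: [531.1, -57.6, 144.5]
orientation: [-0.0, 0.653, 0.758, -0.0]
force: [-0.3, 0.5, -0.9]
gripper_width: 7.9
```

```bash
python3 - <<'E'
from h import *
from station import manip
# narrow row pose from top fit; tub centre 45 before the mouth
a=-.039;X=598.3-50*np.cos(a);Y=281.6-50*np.sin(a);print(X,Y)
delta(X,Y,145,a)
im=manip.get_image('scene');crop(im['color'],220,100,480,330,2.2,'pics/s2.png')
E
```

```text
548.3380201805755 283.54950571259207
t 5.2 pos [531.1 -57.6 144.5] ang 0.149 F [-0.3  0.5 -0.9] w 7.9 j [-0.22  0.42  1.63  0.    1.09 -0.37]
shift [ 0.3349  0.0677 -0.0005] turn [-0.001 -0.     0.188]
```

View pics/s2.png

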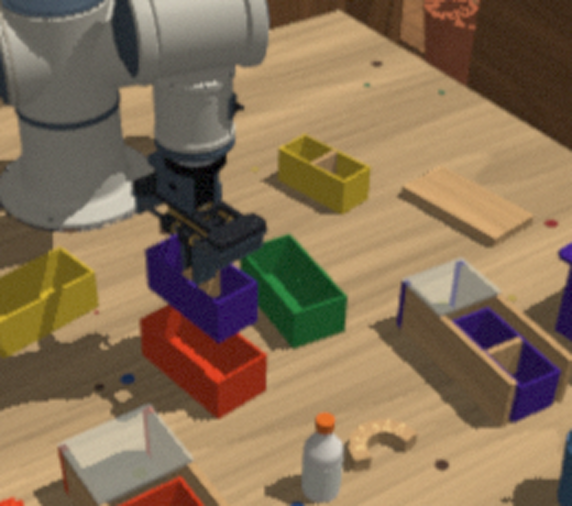

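Scene crop: the purple tub hangs level and clear at (200,285) and the orange tub stays at (205,360). Carrying it to a spot in front of the narrow row.

>>> {"fn": "apply_moves", "kwargs": {
  "plan": [
    [[0.03,0.002,0],[0,0,0.02],0],
    [[0.08,0.005,0],[0,0,0.05],0],
    [[0.13,0.009,0],[0,0,0.08],0],
    [[0.18,0.012,0],[0,0,0.11],0],
    [[0.23,0.016,0],[0,0,0.14],0],
    [[0.28,0.019,0],[0,0,0.165],0],
    [[0.32,0.022,0],[0,0,0.18],0],
    [[0.343,0.0235,0],[0,0,0.188],0],
    [[0.343,0.0235,0.03],[0,0,0.188],0],
    [[0.343,0.0235,0.06],[0,0,0.188],0]
  ]
}}

```text
time: 6.5
eef_pos: [503.6, 285.3, 83.7]
orientation: [-0.0, 0.72, 0.693, -0.0]
force: [0.3, -0.7, -1.2]
gripper_width: 7.5
```

```bash
python3 -c "
from h import *
delta(503.4,285.3,22,-.039)"
```

```text
t 6.5 pos [503.6 285.3  83.7] ang -0.038 F [ 0.3 -0.7 -1.2] w 7.5 j [ 0.41  0.55  1.58 -0.    1.01  0.45]
shift [-0.     -0.0001  0.0617] turn [-0.     0.     0.001]
```

>>> {"fn": "apply_moves", "kwargs": {
  "plan": [
    [[0,0,0.03],[0,0,0],0],
    [[0,0,0.05],[0,0,0],0],
    [[0,0,0.0615],[0,0,0],0],
    [[0,0,0.0615],[0,0,0],0],
    [[0,0,0.0615],[0,0,0],0.05],
    [[0,0,0.0615],[0,0,0],0.05],
    [[0,0,0.0615],[0,0,0],0.05],
    [[0,0,0.01],[0,0,0],0.05],
    [[0,0,-0.05],[0,0,0],0.05],
    [[0,0,-0.1],[0,0,0],0.05]
  ]
}}

```text
time: 7.75
eef_pos: [504.0, 285.0, 187.6]
orientation: [0.0, 0.721, 0.693, 0.001]
force: [-0.1, 0.0, -0.4]
gripper_width: 49.9
```

```bash
python3 - <<'E'
from h import *
from station import manip
delta(426,288.3,25,-.039)
s=manip.sense();w=manip.get_image('wrist');w['T']=tool(s)@w['hand_eye'];pickle.dump(w,open('w2.pkl','wb'));cv2.imwrite('pics/w2.png',w['color'])
E
```

```text
t 7.75 pos [504.  285.  187.6] ang -0.039 F [-0.1  0.  -0.4] w 49.9 j [ 0.41  0.43  1.47 -0.    1.24  0.45]
shift [ 0.0002 -0.0783  0.1625] turn [ 0.001 -0.001 -0.   ]
```

View pics/w2.png

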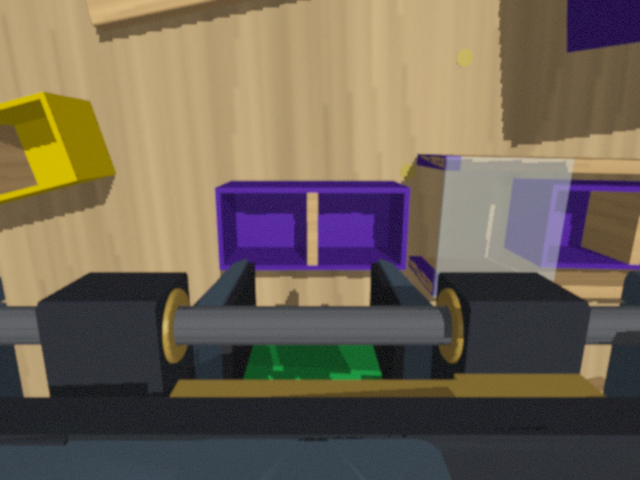

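```bash
python3 - <<'E'
from h import *
w=pickle.load(open('w2.pkl','rb'));a=-.039
def W(x,y,z):return [598.3+x*np.cos(a)-y*np.sin(a),281.6+x*np.sin(a)+y*np.cos(a),z]
P=[(0,53,0),(0,43,0),(0,-43,0),(0,-53,0),(0,53,80),(0,43,80),(0,-43,80),(0,-53,80),(90,53,85),(90,-33,65),(90,33,65)]
for p,q in zip(P,proj(w,[W(*p) for p in P],w['T'])):print(p,q.round())
p,r=fitpose(w,[(-75,33,65),(75,33,65),(75,-33,65),(-75,-33,65),(0,29,65),(0,-29,65)],[(219,182),(407,183),(407,270),(219,270),(313,192),(313,266)],[503,285,-.04],w['T']);print(p,r.round(1).tolist())
crop(w['color'],395,140,600,300,3.8,'pics/w2c.png')
E
```

```text
(0, 53, 0) [418. 157.]
(0, 43, 0) [417. 168.]
(0, -43, 0) [412. 259.]
(0, -53, 0) [411. 269.]
(0, 53, 80) [446. 160.]
(0, 43, 80) [445. 175.]
(0, -43, 80) [436. 287.]
(0, -53, 80) [435. 299.]
(90, 53, 85) [575. 161.]
(90, -33, 65) [544. 269.]
(90, 33, 65) [555. 186.]
[ 5.03020763e+02  2.85059752e+02 -3.95442288e-02] [[-4.0, 4.7], [4.0, 3.7], [-0.6, -0.7], [0.6, -0.7], [0.0, -0.0], [-0.0, -1.5]]
```

View pics/w2c.png

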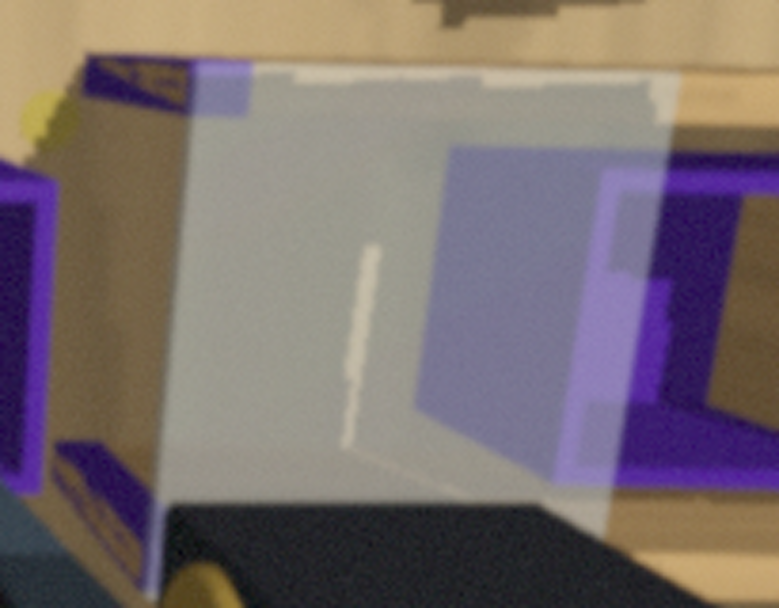

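Wrist view: the purple tub stands upright at (313,226), aligned with the narrow row mouth at (415,210). The row fit is confirmed to 2–3 mm. Next, pinch the tub's near end wall and slide it in.

>>> {"fn": "apply_moves", "kwargs": {
  "plan": [
    [[0,-0.045,0],[0,0,0],0.05],
    [[0,-0.074,0.03],[0,0,0],0.05],
    [[0,-0.074,0.08],[0,0,0],0.05],
    [[0,-0.074,0.13],[0,0,0],0.05],
    [[0,-0.074,0.16],[0,0,0],0.05],
    [[0,-0.074,0.16],[0,0,0],0.02],
    [[0,-0.074,0.16],[0,0,0],0],
    [[0,-0.074,0.16],[0,0,0],0],
    [[0,-0.074,0.16],[0,0,0],0],
    [[0,-0.074,0.16],[0,0,0],0]
  ]
}}

```text
time: 9.05
eef_pos: [430.2, 288.0, 25.6]
orientation: [0.0, 0.721, 0.693, 0.0]
force: [0.1, -0.2, 9.9]
gripper_width: 3.8
```

>>> {"fn": "apply_moves", "kwargs": {
  "plan": [
    [[0,0.01,0],[0,0,0.005],0],
    [[0.001,0.025,0],[0,0,0.01],0],
    [[0.001,0.04,0],[0,0,0.01],0],
    [[0.001,0.055,0],[0,0,0.01],0],
    [[0.001,0.07,0],[0,0,0.01],0],
    [[0.001,0.08,0],[0,0,0.01],0],
    [[0.001,0.09,0],[0,0,0.01],0],
    [[0.001,0.097,0],[0,0,0.01],0],
    [[0.001,0.102,0],[0,0,0.01],0],
    [[0.001,0.102,0],[0,0,0.01],0]
  ]
}}

```text
time: 10.3
eef_pos: [531.5, 284.8, 25.6]
orientation: [-0.0, 0.724, 0.69, -0.0]
force: [-5.6, -0.5, 11.4]
gripper_width: 3.6
```

>>> {"fn": "apply_moves", "kwargs": {
  "plan": [
    [[0,0.002,0],[0,0,0],0],
    [[0,0.004,0],[0,0,0],0],
    [[0,0.006,0],[0,0,0],0],
    [[0,0.007,0],[0,0,0],0],
    [[0,0.008,0],[0,0,0],0],
    [[0,0.009,0],[0,0,0],0],
    [[0,0.01,0],[0,0,0],0],
    [[0,0.011,0],[0,0,0],0],
    [[0,0.011,0],[0,0,0],0],
    [[0,0.011,0],[0,0,0],0]
  ]
}}

```text
time: 11.55
eef_pos: [539.3, 284.4, 25.5]
orientation: [-0.002, 0.724, 0.69, -0.002]
force: [-22.6, 3.5, 25.1]
gripper_width: 4.1
```

Contact at 539.3 mm with 23 N, against about 540 expected, so it is home. Ease off, release and lift.

>>> {"fn": "apply_moves", "kwargs": {
  "plan": [
    [[0,-0.0025,0],[0,0,0],0],
    [[0,-0.0025,0],[0,0,0],0.03],
    [[0,-0.0025,0],[0,0,0],0.03],
    [[0,-0.0025,0],[0,0,0],0.03],
    [[0,-0.0025,-0.03],[0,0,0],0.03],
    [[0,-0.0025,-0.08],[0,0,0],0.03],
    [[0,-0.0025,-0.13],[0,0,0],0.04],
    [[0,-0.0025,-0.165],[0,0,0],0.05],
    [[0,-0.0025,-0.165],[0,0,0],0.05],
    [[0,-0.0025,-0.165],[0,0,0],0.05]
  ]
}}

```text
time: 12.8
eef_pos: [540.1, 284.3, 189.4]
orientation: [-0.0, 0.724, 0.69, -0.0]
force: [-0.0, -0.0, 0.4]
gripper_width: 50.0
```

```bash
python3 - <<'E'
from h import *
from station import manip
# large near wall centre
a=.149;print(531.8-83*np.cos(a),-57.6-83*np.sin(a))
delta(531.8-83*np.cos(a),-57.6-83*np.sin(a),190,a)
s=manip.sense();w=manip.get_image('wrist');w['T']=tool(s)@w['hand_eye'];pickle.dump(w,open('w3.pkl','wb'));cv2.imwrite('pics/w3.png',w['color'])
E
```

```text
449.7196382023767 -69.92129080783606
t 12.8 pos [540.1 284.3 189.4] ang -0.049 F [-0.  -0.   0.4] w 50.0 j [ 0.39  0.48  1.39 -0.    1.28  0.44]
shift [-0.3582 -0.0729 -0.0004] turn [-0.001  0.    -0.198]
```

View pics/w3.png

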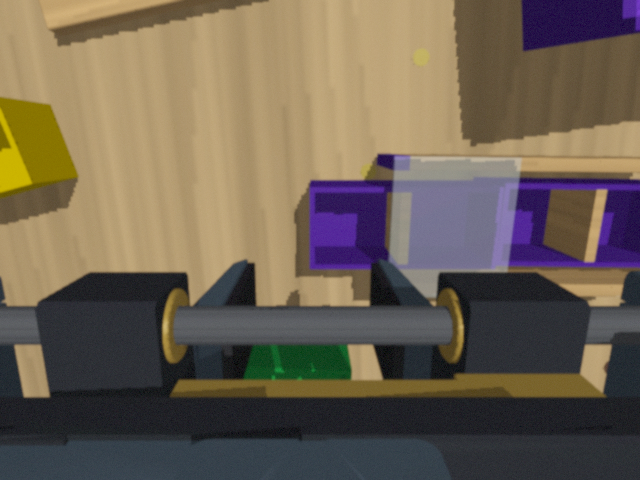

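Wrist view: the purple tub is under the cover with its near edge at (311,225), sticking out about 60 mm, and its far end touches the stored tub at about (500,225). Now to the orange tub's near wall.

>>> {"fn": "apply_moves", "kwargs": {
  "plan": [
    [[-0.03,-0.006,0],[0,0,-0.02],0.05],
    [[-0.08,-0.016,0],[0,0,-0.04],0.05],
    [[-0.13,-0.026,0],[0,0,-0.07],0.05],
    [[-0.18,-0.037,0],[0,0,-0.1],0.05],
    [[-0.23,-0.047,0],[0,0,-0.13],0.05],
    [[-0.28,-0.057,0],[0,0,-0.16],0.05],
    [[-0.33,-0.067,0],[0,0,-0.19],0.05],
    [[-0.358,-0.073,0],[0,0,-0.198],0.05],
    [[-0.358,-0.073,0],[0,0,-0.198],0.05],
    [[-0.358,-0.073,0],[0,0,-0.198],0.05]
  ]
}}

```text
time: 14.1
eef_pos: [449.7, -69.1, 189.4]
orientation: [-0.001, 0.653, 0.758, -0.0]
force: [0.2, 0.4, -0.3]
gripper_width: 50.1
```

```bash
python3 - <<'E'
from h import *
from station import manip
delta(449.7,-69.9,27,.149)
s=manip.sense();w=manip.get_image('wrist');w['T']=tool(s)@w['hand_eye'];pickle.dump(w,open('w4.pkl','wb'));cv2.imwrite('pics/w4.png',w['color'])
a=.149
P=[(531.8+x*np.cos(a)-y*np.sin(a),-57.6+x*np.sin(a)+y*np.cos(a),67) for x,y in[(-85,43),(-85,-43),(85,43),(85,-43)]];print(proj(w,P,w['T']).round())
E
```

```text
t 14.1 pos [449.7 -69.1 189.4] ang 0.149 F [ 0.2  0.4 -0.3] w 50.1 j [-0.28  0.26  1.75  0.    1.14 -0.43]
shift [-1.000e-03  1.000e-04  1.624e-01] turn [-0.001 -0.001 -0.   ]
[[312. 175.]
 [312. 283.]
 [536. 175.]
 [523. 283.]]
```

View pics/w4.png

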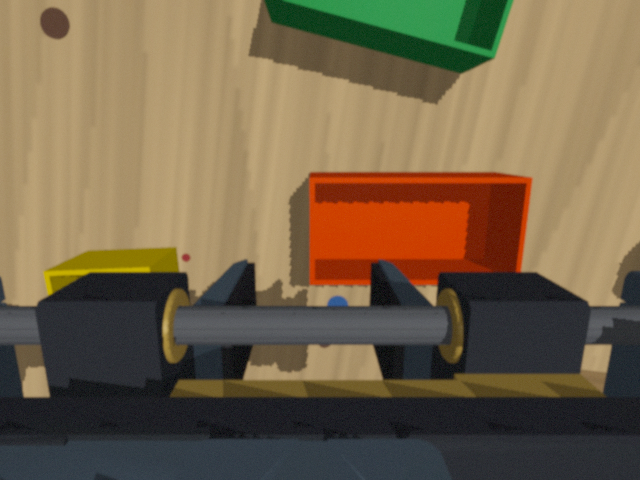

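Wrist view: the orange tub is empty. Its near rim is at x=311 px, from (311,174) to (311,283), against 312 predicted. Pinch it.

>>> {"fn": "apply_moves", "kwargs": {
  "plan": [
    [[-0.001,0,0.05],[0,0,0],0.05],
    [[-0.001,0,0.1],[0,0,0],0.05],
    [[-0.001,0,0.14],[0,0,0],0.05],
    [[-0.001,0,0.16],[0,0,0],0.05],
    [[-0.001,0,0.16],[0,0,0],0.03],
    [[-0.001,0,0.16],[0,0,0],0],
    [[-0.001,0,0.16],[0,0,0],0],
    [[-0.001,0,0.16],[0,0,0],0],
    [[-0.001,0,0.16],[0,0,0],0],
    [[-0.001,0,0.16],[0,0,0],0]
  ]
}}

```text
time: 15.4
eef_pos: [450.2, -70.6, 30.4]
orientation: [0.0, 0.653, 0.758, 0.0]
force: [-2.1, 1.4, 8.1]
gripper_width: 4.2
```

```bash
python3 - <<'E'
from h import *
a=.018
for c in(-105,25):
    d=c-83;X=622.9+d*np.cos(a);Y=-249.1+d*np.sin(a);print(X,Y);delta(X,Y,28,a)
E
```

```text
434.9304551776969 -252.4838172669603
t 15.4 pos [450.2 -70.6  30.4] ang 0.149 F [-2.1  1.4  8.1] w 4.2 j [-0.29  0.52  1.93  0.    0.7  -0.44]
shift [-0.1776 -0.0421  0.0024] turn [0.    0.    0.131]
564.9093957463107 -250.14394362491328
t 15.4 pos [450.2 -70.6  30.4] ang 0.149 F [-2.1  1.4  8.1] w 4.2 j [-0.29  0.52  1.93  0.    0.7  -0.44]
shift [-0.1946  0.0868  0.0025] turn [0.    0.    0.131]
```

>>> {"fn": "apply_moves", "kwargs": {
  "plan": [
    [[-0.012,-0.003,0],[0,0,0.01],0],
    [[-0.032,-0.008,0],[0,0,0.025],0],
    [[-0.055,-0.013,0],[0,0,0.04],0],
    [[-0.078,-0.018,0],[0,0,0.055],0],
    [[-0.101,-0.024,0],[0,0,0.075],0],
    [[-0.124,-0.029,0],[0,0,0.09],0],
    [[-0.147,-0.035,0],[0,0,0.11],0],
    [[-0.166,-0.039,0],[0,0,0.125],0],
    [[-0.1775,-0.042,0],[0,0,0.131],0],
    [[-0.1775,-0.042,0],[0,0,0.131],0]
  ]
}}

```text
time: 16.65
eef_pos: [435.2, -253.6, 30.4]
orientation: [0.001, 0.701, 0.713, -0.0]
force: [-0.7, -3.6, 3.7]
gripper_width: 3.8
```

```bash
python3 - <<'E'
from h import *
from station import manip
delta(564.9,-250.1,30,.018)
im=manip.get_image('top');pickle.dump(im,open('t5.pkl','wb'));crop(im['color'],310,110,490,300,3.1,'pics/t5.png')
E
```

```text
t 16.65 pos [ 435.2 -253.6   30.4] ang 0.017 F [-0.7 -3.6  3.7] w 3.8 j [-0.65  0.56  1.81 -0.    0.77 -0.66]
shift [0.0013 0.1298 0.0005] turn [ 0.001  0.001 -0.001]
```

View pics/t5.png

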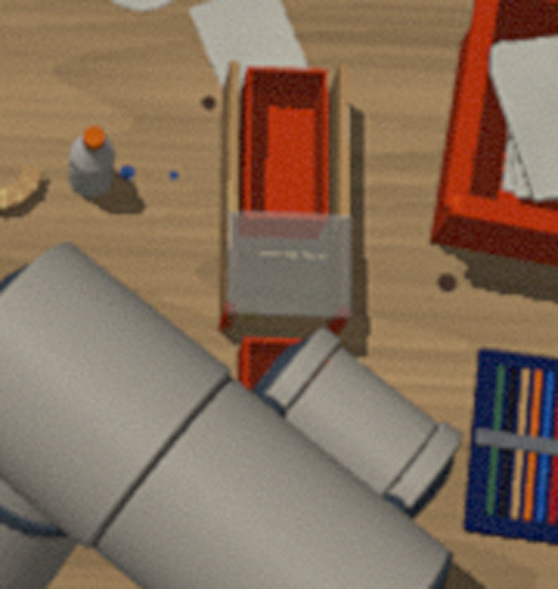

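```bash
python3 - <<'E'
from h import *
im=pickle.load(open('t5.pkl','rb'));C=lambda a:np.array(a)/3.1+[309.6,109.6]
print(ray(im,C([(240,338),(300,338)]),67).round(1))
a=.018
print('expected',[622.9-20,-249.1+43])
print(ray(im,C([(231,310),(349,318)]),70).round(1),ray(im,C([(221,328),(333,328),(347,328)]),0).round(1))
E
```

```text
[[ 600.9 -201.5   67. ]
 [ 604.  -263.3   67. ]]
expected [602.9, -206.1]
[[ 629.6 -191.1   70. ]
 [ 627.1 -313.    70. ]] [[ 629.  -188.6    0. ]
 [ 635.  -308.9    0. ]
 [ 635.8 -323.9    0. ]]
```

Top crop: the tub's far end is at (240–310,338), just before the wide mouth at (232–347,320). It measures about 5 mm too far left and slightly yawed. Correct that, then enter.

>>> {"fn": "apply_moves", "kwargs": {
  "plan": [
    [[-0.002,0,0],[0,0,0.015],0],
    [[-0.003,0,0],[0,0,0.03],0],
    [[-0.003,0.005,0],[0,0,0.03],0],
    [[-0.003,0.012,0],[0,0,0.03],0],
    [[-0.003,0.02,0],[0,0,0.03],0],
    [[-0.003,0.028,0],[0,0,0.03],0],
    [[-0.003,0.036,0],[0,0,0.03],0],
    [[-0.003,0.044,0],[0,0,0.03],0],
    [[-0.003,0.05,0],[0,0,0.03],0],
    [[-0.003,0.05,0],[0,0,0.03],0]
  ]
}}

```text
time: 17.95
eef_pos: [484.2, -253.9, 30.4]
orientation: [-0.001, 0.711, 0.703, -0.0]
force: [-5.5, 1.0, 14.0]
gripper_width: 4.1
```

>>> {"fn": "apply_moves", "kwargs": {
  "plan": [
    [[0,0.008,0],[0,0,0],0],
    [[0,0.016,0],[0,0,0],0],
    [[0,0.024,0],[0,0,-0.005],0],
    [[0,0.032,0],[0,0,-0.01],0],
    [[0,0.04,0],[0,0,-0.015],0],
    [[0,0.048,0],[0,0,-0.02],0],
    [[0,0.056,0],[0,0,-0.02],0],
    [[0,0.063,0],[0,0,-0.02],0],
    [[0,0.066,0],[0,0,-0.02],0],
    [[0,0.066,0],[0,0,-0.02],0]
  ]
}}

```text
time: 19.2
eef_pos: [549.9, -254.8, 30.4]
orientation: [-0.001, 0.704, 0.71, -0.0]
force: [-7.9, -0.1, 14.6]
gripper_width: 3.7
```

Smooth so far. Expected home is at about 565–568.

>>> {"fn": "apply_moves", "kwargs": {
  "plan": [
    [[0,0.004,0],[0,0,0],0],
    [[0,0.008,0],[0,0,0],0],
    [[0,0.01,0],[0,0,0],0],
    [[0,0.012,0],[0,0,0],0],
    [[0,0.013,0],[0,0,0],0],
    [[0,0.014,0],[0,0,0],0],
    [[0,0.015,0],[0,0,0],0],
    [[0,0.016,0],[0,0,0],0],
    [[0,0.016,0],[0,0,0],0],
    [[0,0.016,0],[0,0,0],0]
  ]
}}

```text
time: 20.45
eef_pos: [565.5, -254.7, 30.4]
orientation: [-0.001, 0.704, 0.71, -0.001]
force: [-10.6, -0.0, 14.0]
gripper_width: 3.6
```

>>> {"fn": "apply_moves", "kwargs": {
  "plan": [
    [[0,0.001,0],[0,0,0],0],
    [[0,0.002,0],[0,0,0],0],
    [[0,0.003,0],[0,0,0],0],
    [[0,0.004,0],[0,0,0],0],
    [[0,0.005,0],[0,0,0],0],
    [[0,0.006,0],[0,0,0],0],
    [[0,0.006,0],[0,0,0],0],
    [[0,0.006,0],[0,0,0],0],
    [[0,0.006,0],[0,0,0],0],
    [[0,0.006,0],[0,0,0],0]
  ]
}}

```text
time: 21.7
eef_pos: [565.5, -254.5, 30.3]
orientation: [-0.005, 0.704, 0.71, -0.004]
force: [-46.8, -8.1, 40.9]
gripper_width: 3.8
```

Hard stop at 565.5 mm against 564.9 predicted, so it is home. Ease off, release and lift.

>>> {"fn": "apply_moves", "kwargs": {
  "plan": [
    [[0,-0.003,0],[0,0,0],0],
    [[0,-0.006,0],[0,0,0],0],
    [[0,-0.006,0],[0,0,0],0.03],
    [[0,-0.006,0],[0,0,0],0.03],
    [[0,-0.006,0],[0,0,0],0.03],
    [[0,-0.006,-0.04],[0,0,0],0.03],
    [[0,-0.006,-0.09],[0,0,0],0.04],
    [[0,-0.006,-0.14],[0,0,0],0.05],
    [[-0.0,-0.006,-0.16],[0,0,0],0.05],
    [[0,-0.006,-0.16],[0,0,0],0.05]
  ]
}}

```text
time: 22.95
eef_pos: [567.7, -255.4, 191.4]
orientation: [0.001, 0.704, 0.71, 0.0]
force: [0.2, 0.2, -0.3]
gripper_width: 49.9
```

```bash
python3 - <<'E'
from h import *
from station import manip
s=manip.sense();w=manip.get_image('wrist');w['T']=tool(s)@w['hand_eye'];pickle.dump(w,open('w6.pkl','wb'));cv2.imwrite('pics/w6.png',w['color']);print(s['eef_pos'])
E
```

```text
[ 567.74602372 -255.40996468  191.44317163]
```

View pics/w6.png

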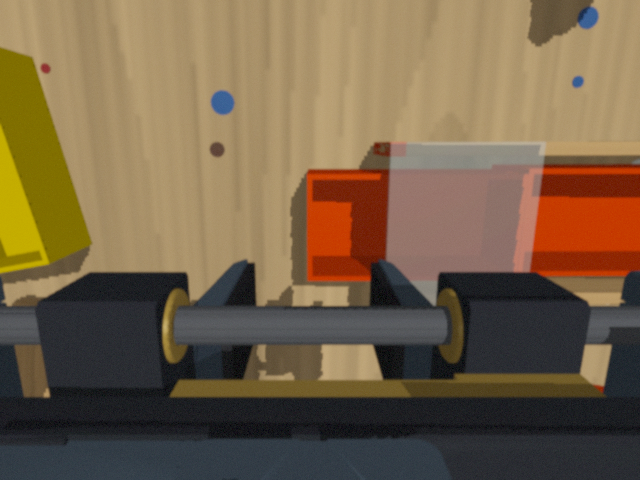

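```bash
python3 - <<'E'
from h import *
w=pickle.load(open('w6.pkl','rb'))
print('near edge',ray(w,[(307,172),(307,281)],67,w['T']).round(1).tolist(),'mouth',ray(w,[(375,150)],0,w['T']).round(1),ray(w,[(389,143)],85,w['T']).round(1))
w=pickle.load(open('w3.pkl','rb'))
print('near edge',ray(w,[(311,183),(311,268)],65,w['T']).round(1).tolist(),'mouth',ray(w,[(379,155)],0,w['T']).round(1),ray(w,[(396,157)],85,w['T']).round(1))
E
```

```text
near edge [[562.0, -211.6, 67.0], [562.3, -299.2, 67.0]] mouth [[ 623.2 -195.8    0. ]] [[ 620.2 -189.7   85. ]]
near edge [[539.1, 319.9, 65.0], [535.6, 251.8, 65.0]] mouth [[601.6 336.2   0. ]] [[600.4 337.1  85. ]]
```

```bash
python3 -c "
from station import manip
print(manip.close_job(), manip.sense()['time'])"
```

```text
the job is handed in; nothing more can be done
the job is handed in; nothing more can be done
```

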